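# Lock the lamp module into the cell imager

## Robot

A 7-joint arm with a two-finger parallel gripper is mounted at the origin on the work surface. World frame = base frame: x ahead of the robot, y to its left, z up, the work surface at z = 0. Lengths are in mm, angles in rad, forces in N, time in s.
With the tool pointing down it reaches from about 425 to 875 mm from the base axis. Payload 4.7 kg.
Tool frame: the origin (TCP) lies midway between the tips of the shut fingers; the grasp point (between the pads) lies behind it (manip.hold_point_z is the z of the grasp point in the tool frame, in mm); z points along the fingers, y is the line along which they close (so a half turn about z gives the same grasp; the last joint's range is limited). The gripper opens to 87 mm and grips with 3 to 60 N. Pads are 19 mm wide; open, the fingers measure 117 mm over their backs; the gripper's body (75 mm by 190 mm) begins 51 mm behind the grasp point.
Start: joints at [-1.181, 0.321, -0.07, 1.45, 0.023, 1.371, -0.057], TCP at [238.591, 604.651, 198.087] pointing down, gripper open.
Joint ranges: [-2.86, 2.86], [-0.3, 2.09], [-1.38, 1.24], [0.06, 2.45], [-1.56, 4.7], [0.09, 2.05], [-2.69, 2.69]. Speed limits (rad/s): [2.57, 2.57, 3.14, 3.14, 3.14, 3.14, 3.14].

## Interface

Orientations are given as a unit quaternion [x, y, z, w].
In Python, from workcell import manip, vision, workorder gives the robot as it stands. The module is installed in compiled form; this text tells all that it offers.
- The arm moves only by the tool move_arm, never from a script. Its argument "deltas" is a list of rows, each a list of 4 numbers: the shift along the tool's x, y, z as a fraction of full scale, then the turn about the tool's z as a fraction of full scale. In form: [[dx, dy, dz, spin], ...]. A call has 1 to 10 rows; each row shifts and turns the commanded pose from where the row before left it, along the tool's axes as they then stand; what a row does not reach is not made up. Full scale, the value 1, is 5 cm for a shift and 45 degrees for a turn. A row lasts 1/10 s, in which the tool goes at most 50 mm and 8.59 degrees, less where a joint would pass 70% of its speed; a pose out of reach is approached as far as the arm can. A call with a number of a shift or a turn outside -1 to 1 is refused whole. A call with a gripper value outside its range is refused whole. "jaw" is the opening, from -1 (shut) to 1 (fully open), set as the call begins (left out, the last holds). The fingers move at their own pace and stop on an object; "newtons" is the grip in N (left out, the last holds). Time passes only in rows, so rows that do not move let the fingers close. It gives the time, the measured TCP pose, the force, the opening and the grip force at its end, in the units of the state.
- manip.get_state(): the state, without advancing time (a new reading comes with each control period).
- vision.get_image(name): name is "side" or "top" or "wrist"; returns the picture (400x640x3 uint8, red, green, blue); there is no depth.
- vision.camera_params(name): a dict with "mtx" (3x3 intrinsics, pixels), "position" and "rotation" of the camera in the world; the wrist camera has in their place "mount" (4x4, takes a point from camera to tool coordinates, whose origin is the TCP and whose axes are the flange's). Camera axes: x right, y down, z forward; pixel columns grow to the right and rows downward; lengths in mm; the calibration is good to about 2 mm. A picture is of the moment at which its call begins: read the wrist's pose just before it. camera_params takes no time and is no camera call.
- workorder.hand_in(): hands the job in; it is judged then, once.
The state is a dict: "t": time; "qpos": joint angles; "dq": joint speeds; "joint_torque": joint torques, N m; "tcp_pos": TCP position; "eef_rot": TCP orientation; "force": force on the tool from outside, world axes, zero at the start; "ft_torque": the same for the moment, N m; "width": finger opening in mm; "grip_force": force on a finger pad.
Only numpy, scipy, OpenCV 4.12 (cv2) and the standard library are available. Lean on these libraries where they do the work, as an engineer would, in place of code of your own. Each camera call takes 0.05 s, during which the arm holds its last target. There are 200 camera calls.

## Task

Lift the dust cap off the lamp port of the cell imager and set it down, knob up, in the steel tray. Then fit the lamp module into the port: line its two lugs up with the two slots, push it fully home and twist it clockwise (seen from above) until it stops. Leave the spare eyepiece, the culture flask and the roll of tape where they are, and let go of everything.

Things in the scene. Friction and masses are not known exactly. Their poses are not given: they have to be found in the camera images.
- port (a point): Lamp port of the cell imager, a low white box (170 x 200 mm, 60 mm high) fixed to the bench. The port is an upright collar, 76 mm outside, 20.5 mm high, on top of the box; this point is the centre of its mouth, in the flat top face, 80.5 mm above the bench. z up; the two bayonet slots lie on opposite sides along its x axis (+x and -x alike).
- port_inside (a point): Centre of the port's inner floor, 20.5 mm below its mouth, same axes. The mouth is a 6 mm thick flange with a round hole 41 mm across and two slots 16 mm wide that reach 30 mm from the axis. In the 14.5 mm high space under it the lugs turn freely clockwise, seen from above, about 63 degrees to their stops; counter-clockwise is blocked.
- lamp_center (a point): Lamp module, aluminium and steel, about 0.15 kg, standing upright, 62 mm tall; this point is on its axis half-way up, 31 mm above its foot; z up. Its upper part is a finned bar grip, 50 mm long along x (in line with the lugs), 18 mm thick along y, 24 to 62 mm above the foot. Fully home in the port, this point is 12 mm above the port point.
- lamp_lugs (a point): Point on the lamp module's axis at its lugs, 8 mm above its foot, same axes. Two lugs along x, one each side, 10 mm wide, 6 mm thick, reaching 26 mm from the axis, on a round nose 35 mm across and 19 mm long, tapered to 28 mm at the foot. Above it a shoulder 50 mm across that rests on the port's top face when home; lugs beside the slots keep it 14 mm too high. Half a turn makes no difference.
- cap_center (a point): Black plastic dust cap resting loosely in the port; this point is on its axis half-way up, 18 mm above its foot. A round knob on top, 22 mm across, from 10 to 36 mm above the foot; under it a disc 66 mm across, 6 to 10 mm above the foot; under that a round plug 36 mm across, 6 mm deep, sunk in the port (the cap just lifts off).
- tray_in (a point): Empty shallow square steel tray fixed to the bench, 130 x 130 mm outside along its x and y, 22 mm high, walls and floor 4 mm; this point is the centre of its inner floor.
- eyepiece_center (a point): spare microscope eyepiece: black round tube standing up, 42 mm across, narrower foot 30 mm, 64 mm tall, no lugs, no bar grip. Point at its centre, half-way up. Leave it alone
- flask_center (a point): clear flat culture flask lying down, 100 x 75 x 34 mm with a neck and screw cap, point at the centre of its body. Leave it alone
- tape_center (a point): roll of brown tape lying flat, 90 mm across, 25 mm high, point at its centre. Leave it alone
There are look-alikes about, which are no part of the job. Leave any blue or yellow look-alike of the part that bears cap_center alone.

How it is judged (in metres and radians):
On the way, in this order (a step that is already met when the one before it is completed fails the run):
1. the dust cap is off the port (horizontal distance between cap_center and port above 0.08 m), for 0.1 s.
2. the lamp module is down in the port, lugs through the slots (horizontal distance between lamp_center and port below 0.005 m and z of lamp_center in the frame of port between 0.008 and 0.0145 m and angle between lamp_center's own z axis and vertical below 0.08 rad), for 0.05 s.
3. the lamp module is twisted to its lock (all of step 2 and angle between the x axis of lamp_center and the x axis of port, either way round above 0.87 rad), for 0.1 s.
At the end, for the whole second after the job is handed in: The lamp module is upright in the port, its axis within 5 mm of the port's, its shoulder within 2.5 mm of resting on the port's top face, turned at least 50 degrees clockwise from the slots, and at rest; the dust cap lies knob up flat on the floor of the steel tray, at rest (all of step 3 and x of cap_center in the frame of tray_in between -0.045 and 0.045 m and y of cap_center in the frame of tray_in between -0.045 and 0.045 m and z of cap_center in the frame of tray_in below 0.022 m and angle between cap_center's own z axis and vertical below 0.12 rad); the robot touches nothing.
It fails at once if the eyepiece, flask or tape roll is pushed more than 40 mm from its place (distance of any of eyepiece_center, flask_center, tape_center from where it was at the start of the episode above 0.04 m).
It fails at once if the eyepiece, flask or tape roll is tipped over (angle between any of eyepiece_center, flask_center, tape_center's own z axis and vertical above 0.5 rad).
It also fails if it takes over 72 s, if anything falls off the work surface, if the arm or the gripper's body presses on something with over 40 N, if the wrist force passes 120 N, or if a joint passes its speed limit or range.

## Working session

There is one attempt and no reset: what is moved stays moved. The work goes in short steps, Python scripts to look and compute and a tool call to move; the robot and the scene stay as the last step left them, time stands still between calls to the robot, and variables do not carry over. Pictures are saved under pics/ and viewed, at most 11 in all, crops included, and the job is handed in when it is done.

Besides the shell and the picture viewer there is one more tool, called as name([rows], argument=value, ...), one row to a line, values as JSON. move_arm: Moves the arm, as the interface text tells. Shift numbers are shares of 5 cm and turn numbers shares of 45 degrees, none past 1 either way. Its arguments: {"type":"object","properties":{"deltas":{"type":"array"},"jaw":{"type":"number"},"newtons":{"type":"number"}},"required":["deltas"]}

```bash
mkdir -p pics; cat > h.py <<'E'
import numpy as np, cv2
from workcell import manip, vision, workorder
from scipy.spatial.transform import Rotation as R
def snap(name, fn=None):
    s=manip.get_state(); im=vision.get_image(name)
    if fn: cv2.imwrite('pics/'+fn, im[:,:,::-1])
    return s,im
def cam(name,s=None):
    p=vision.camera_params(name); K=np.array(p['mtx'])
    if 'mount' in p:
        M=np.array(p['mount']); Rt=R.from_quat(s['eef_rot']).as_matrix()
        return K, Rt@M[:3,3]+np.array(s['tcp_pos']), Rt@M[:3,:3]
    return K,np.array(p['position']),np.array(p['rotation'])
def ray(name,u,v,z,s=None):
    K,p,Rc=cam(name,s); d=Rc@np.linalg.solve(K,[u,v,1.]); return p+d*(z-p[2])/d[2]
def proj(name,P,s=None):
    K,p,Rc=cam(name,s); q=K@(Rc.T@(np.array(P)-p)); return q[:2]/q[2]
E
python3 - <<'E'
from h import *
s,im=snap('top','top0.png'); snap('side','side0.png')
print(s); print(manip.hold_point_z)
for n in('top','side','wrist'): print(n,vision.camera_params(n))
E
```

```text
{'t': 0.0, 'qpos': array([-1.1809015 ,  0.32180832, -0.07007866,  1.4516621 ,  0.02261738,
        1.37080957, -0.05690785]), 'dq': array([-0.00151267, -0.00151908, -0.00076875,  0.00138944,  0.00116824,
        0.00026539, -0.00268979]), 'joint_torque': array([-3.28357073e-04, -4.91296971e+01, -4.04204344e-01, -3.12537789e+01,
       -6.39297324e-02,  4.38735075e-02,  1.73681069e-04]), 'tcp_pos': array([238.39674192, 604.06012185, 196.97753296]), 'eef_rot': array([ 1.86783753e-01,  9.82400594e-01, -9.42726689e-04, -1.19343145e-04]), 'force': array([-0.47125549, -1.46537557, -0.51880432]), 'ft_torque': array([ 0.00266122, -0.03373696,  0.00787139]), 'grip_force': 0.0, 'width': 86.75577769751352}
-18.700000000000003
top {'mtx': array([[499.55903187,   0.        , 315.26647862],
       [  0.        , 499.55903187, 203.12856348],
       [  0.        ,   0.        ,   1.        ]]), 'position': array([ 424.08021031,   15.25428972, 1464.29750506]), 'rotation': array([ 0.71255632, -0.69876786,  0.04365181, -0.04562335])}
side {'mtx': array([[491.20108603,   0.        , 318.0508191 ],
       [  0.        , 491.20108603, 211.31903504],
       [  0.        ,   0.        ,   1.        ]]), 'position': array([ 316.78598818, -741.09729588, 1049.03203924]), 'rotation': array([ 0.92229708, -0.18091554,  0.05643291, -0.33682785])}
wrist {'mtx': array([[351.35588431,   0.        , 316.38332769],
       [  0.        , 351.35588431, 205.74068978],
       [  0.        ,   0.        ,   1.        ]]), 'mount': array([[ 5.99437990e-05, -9.70998960e-01, -2.39083700e-01,
         6.53524592e+01],
       [ 9.99999685e-01, -1.31036227e-04,  7.82904987e-04,
         3.97742844e-01],
       [-7.91528555e-04, -2.39083671e-01,  9.70998647e-01,
        -1.86911380e+02],
       [ 0.00000000e+00,  0.00000000e+00,  0.00000000e+00,
         1.00000000e+00]])}
```

```bash
sed -i "s/np.array(p\['position'\]),np.array(p\['rotation'\])/np.array(p['position']),R.from_quat(p['rotation']).as_matrix()/" h.py
```

```text
(no output)
```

View pics/top0.png

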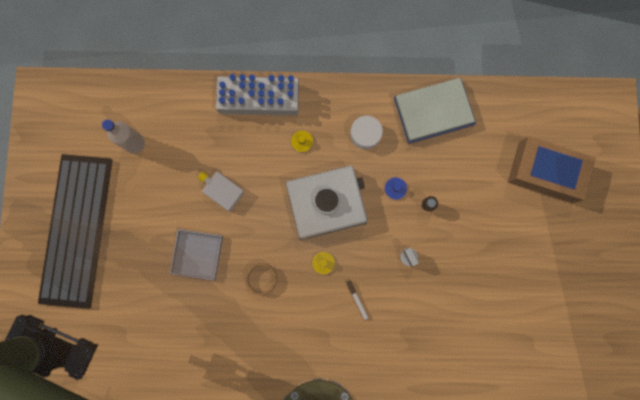

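View pics/side0.png

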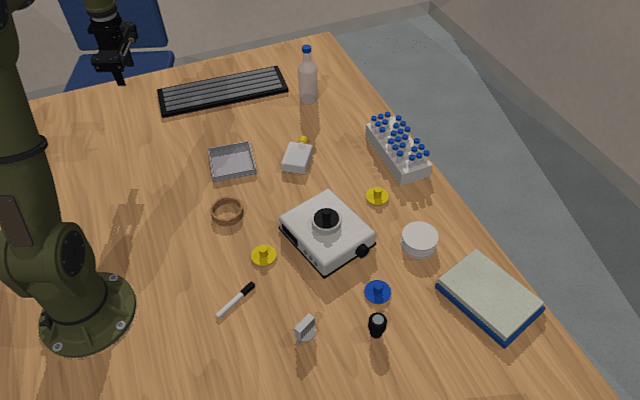

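Top view: the black cap sits in the port at (326,200). Its look-alikes are yellow at (302,141) and (323,263), and blue at (396,188). The lamp, with its grey bar grip, is at (409,257), and its look-alike the eyepiece is at (430,203). The tray is at (197,255), the tape at (262,279) and the flask at (222,190). I choose the black cap in the port and the grey finned lamp, and check both in a close crop.

```bash
python3 - <<'E'
from h import *
im=cv2.imread('pics/top0.png')
c=cv2.resize(im[160:300,270:450],None,fx=4.4,fy=4.2,interpolation=cv2.INTER_CUBIC)
cv2.imwrite('pics/crop0.png',c)
for n,u,v,z in [('cap',326,200,108),('lamp',409,257,62),('tray',197,255,10),('eyep',430,203,64),('yel',323,263,30),('blue',396,188,30),('tape',262,279,25)]:
    print(n,ray('top',u,v,z).round())
E
```

```text
cap [606.  -8. 108.]
lamp [ 456. -244.   62.]
tray [451. 361.  10.]
eyep [ 609. -303.   64.]
yel [435.  -4.  30.]
blue [ 655. -213.   30.]
tape [386. 169.  25.]
```

View pics/crop0.png

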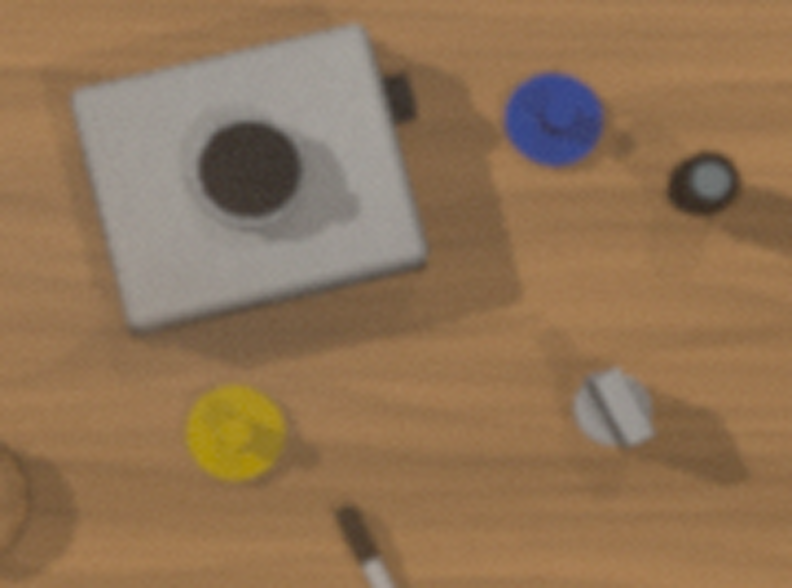

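The crop confirms it: the black cap with knob is in the port at crop (250,168), the blue and yellow look-alikes are separate, and the lamp's bar grip is at crop (620,405). Moving over the port.

move_arm([
  [-0.75,-0.58,-0.08,0],
  [-0.75,-0.58,-0.08,0],
  [-0.75,-0.58,-0.08,0],
  [-0.75,-0.58,-0.08,0],
  [-0.75,-0.58,-0.08,0],
  [-0.75,-0.58,-0.08,0],
  [-0.75,-0.58,-0.08,0],
  [-0.75,-0.58,-0.08,0],
  [-0.75,-0.58,-0.08,0],
  [-0.75,-0.58,-0.08,0],
], jaw=1)

```text
t: 1.1
tcp_pos: [481.5, 195.4, 238.0]
eef_rot: [0.187, 0.982, 0.0, -0.0]
force: [1.0, -0.2, 0.1]
width: 87.0
grip_force: 0.0
```

move_arm([
  [-0.75,-0.58,-0.08,0],
  [-0.75,-0.58,-0.08,0],
  [-0.75,-0.58,-0.08,0],
  [-0.75,-0.58,-0.08,0],
  [-0.5,-0.3,0,0],
  [0,0,0,0],
  [0,0,0,0],
])

```text
t: 1.8
tcp_pos: [595.4, 10.9, 253.3]
eef_rot: [0.187, 0.982, -0.0, -0.001]
force: [0.3, -0.2, 0.5]
width: 87.1
grip_force: 0.0
```

```bash
python3 - <<'E'
from h import *
s,im=snap('wrist','w1.png'); print(s['tcp_pos'],s['qpos'],proj('wrist',[606,-8,110],s))
E
```

```text
[595.3696044   10.943982   253.31996047] [-0.46135077  0.19172003  0.46575875  1.52287592 -0.08646908  1.44897963
  1.20135564] [301.61804892 206.86285187]
```

View pics/w1.png

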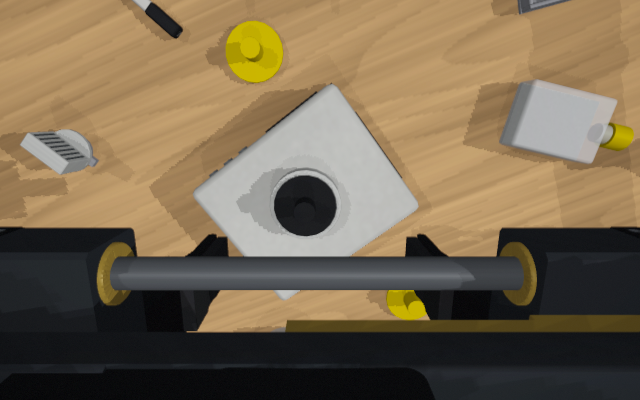

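The wrist view shows the black cap disc at about (305,203), the box around it, and the fingers straddling below the image centre.

```bash
python3 - <<'E'
from h import *
im=cv2.imread('pics/w1.png'); s=manip.get_state()
m=(im.max(2)<60).astype(np.uint8); m[:160]=0;m[245:]=0;m[:,:250]=0;m[:,360:]=0
cs,_=cv2.findContours(m,cv2.RETR_EXTERNAL,cv2.CHAIN_APPROX_NONE); c=max(cs,key=cv2.contourArea)
e=cv2.fitEllipse(cv2.convexHull(c)); print(e)
P=ray('wrist',*e[0],84.5,s); d=P-s['tcp_pos']; print(P)
Rt=R.from_quat(s['eef_rot']).as_matrix(); print('tool shift',(Rt.T@d)/50)
for u,v in[(193,195),(335,84),(418,205)]: print(ray('wrist',u,v,60,s))
E
```

```text
((304.6224365234375, 205.3608856201172), (59.74859619140625, 61.49725341796875), 100.73583984375)
[611.00686565  -6.31099308  84.5       ]
tool shift [-0.43695041 -0.2315234   3.37807664]
[ 560.09545342 -119.72880631   60.        ]
[508.61055156  67.72959408  60.        ]
[662.15343496 108.46991405  60.        ]
```

move_arm([
  [-0.22,-0.12,0.7,0],
  [-0.22,-0.11,0.8,0],
  [0,0,0.8,0],
  [0,0,0.6,0],
  [0,0,0.4,0],
  [0,0,0,0],
  [0,0,0,0],
])

```text
t: 2.55
tcp_pos: [611.8, -6.0, 89.6]
eef_rot: [0.186, 0.983, 0.0, -0.0]
force: [0.3, -0.7, 0.4]
width: 87.0
grip_force: 0.0
```

move_arm([
  [0,0,0,0],
  [0,0,0,0],
  [0,0,0,0],
  [0,0,0,0],
  [0,0,0,0],
  [0,0,0,0],
  [0,0,0,0],
  [0,0,0,0],
], jaw=-1, newtons=15)

```text
t: 3.35
tcp_pos: [612.0, -7.6, 89.0]
eef_rot: [0.187, 0.982, 0.0, 0.0]
force: [-1.0, -0.4, 0.1]
width: 31.2
grip_force: 0.0
```

move_arm([
  [0,0,0,0],
  [0,0,0,0],
  [0,0,0,0],
  [0,0,0,0],
])

```text
t: 3.75
tcp_pos: [611.9, -7.6, 89.0]
eef_rot: [0.187, 0.982, 0.0, 0.0]
force: [-0.2, -0.2, 0.4]
width: 2.8
grip_force: 0.0
```

move_arm([
  [0,0,-0.3,0],
  [0,0,-0.6,0],
  [0,0,-0.8,0],
  [0,0,-0.8,0],
  [0,0,-0.5,0],
  [0,0,0,0],
  [0,0,0,0],
])

```text
t: 4.45
tcp_pos: [612.2, -7.7, 240.2]
eef_rot: [0.187, 0.982, 0.0, 0.001]
force: [-0.0, 0.5, -1.7]
width: 0.7
grip_force: 0.0
```

The fingers shut on nothing, so I look again.

```bash
python3 - <<'E'
from h import *
s,im=snap('wrist','w2.png'); snap('side','side2.png'); print(s['tcp_pos'])
a=cv2.imread('pics/w2.png'); b=cv2.imread('pics/side2.png')[150:290,250:440]
b=cv2.resize(b,(380,280),interpolation=cv2.INTER_CUBIC); o=np.zeros((560,640,3),np.uint8); o[:280]=a[60:340]; o[280:,:380]=b
t=cv2.resize(a[150:260,260:350],(260,280),interpolation=cv2.INTER_CUBIC); o[280:,380:]=np.clip(t*3.0,0,255)
cv2.imwrite('pics/m2.png',o)
E
```

```text
[612.22909307  -7.66813948 240.24890869]
```

View pics/m2.png

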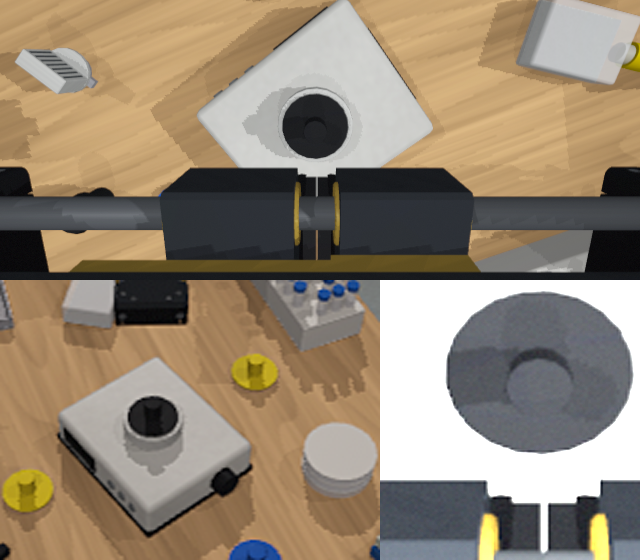

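```bash
python3 - <<'E'
from h import *
s=manip.get_state(); 
for P in ([611,-7,110],[611,-7,84.5],[612,-8,240]): print(P,proj('side',P),proj('top',P),proj('wrist',P,s))
im=cv2.imread('pics/side2.png'); c=im[60:260,220:420]; cv2.imwrite('pics/c3.png',cv2.resize(c,(600,600),interpolation=cv2.INTER_CUBIC))
E
```

```text
[611, -7, 110] [324.80838819 209.77226507] [325.50706286 197.90542756] [316.16553074 192.59969341]
[611, -7, 84.5] [324.88101283 216.24178317] [325.33519155 199.15341219] [316.17723861 187.39489581]
[612, -8, 240] [324.96741455 173.47085161] [326.90267208 190.35918996] [315.04762698 241.87729592]
```

View pics/c3.png

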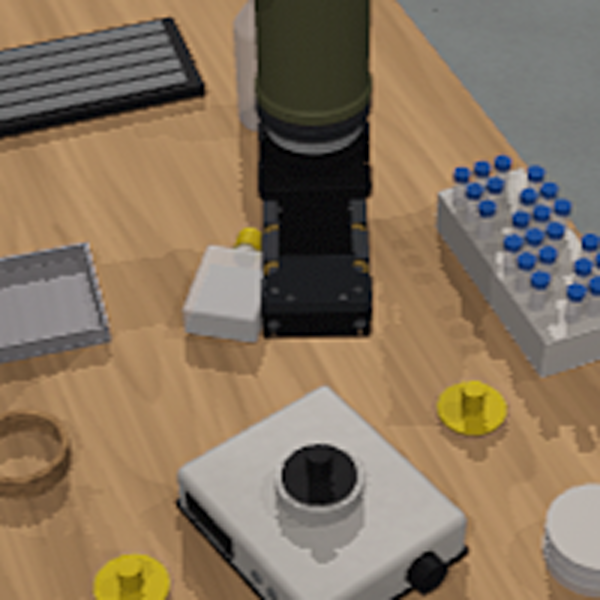

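move_arm([
  [0,0,0,0],
  [0,0,0,0],
  [0,0,0,0],
  [0,0,0,0],
  [0,0,0.8,0],
  [0,0,0.8,0],
  [0,0,0.8,0],
  [0,0,0.6,0],
  [0,0,0.05,0],
  [0,0,0,0],
], jaw=0)

```text
t: 5.55
tcp_pos: [611.9, -7.7, 86.6]
eef_rot: [0.187, 0.982, -0.0, -0.0]
force: [1.3, -0.2, 0.6]
width: 43.4
grip_force: 0.0
```

```bash
python3 - <<'E'
from h import *
s,im=snap('wrist','w4.png'); snap('side','side4.png'); snap('top','top4.png'); print(s['tcp_pos'],s['width'],s['force'])
a=cv2.imread('pics/w4.png'); b=cv2.imread('pics/side4.png')[140:240,270:380]; t=cv2.imread('pics/top4.png')[150:250,280:370]
o=np.zeros((600,800,3),np.uint8); o[:300,:640]=np.clip(a[100:400]*1.8,0,255); o[300:,:330]=cv2.resize(b,(330,300),interpolation=cv2.INTER_CUBIC)
o[300:,340:610]=cv2.resize(t,(270,300),interpolation=cv2.INTER_CUBIC)
cv2.imwrite('pics/m4.png',o)
E
```

```text
[611.85759558  -7.69124919  86.62383574] 43.35894750736392 [ 1.33554573 -0.15718455  0.60136167]
```

View pics/m4.png

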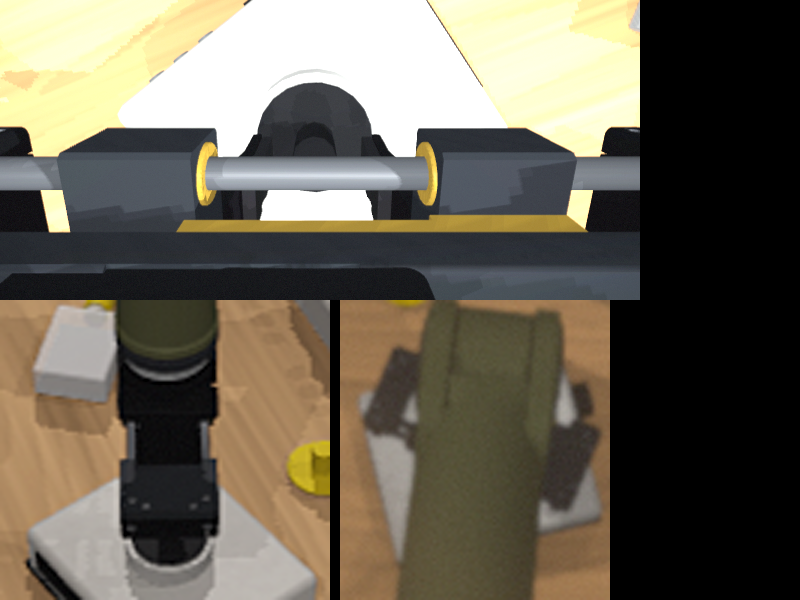

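The knob sits centred between the fingers, so I close again and watch the width.

move_arm([
  [0,0,0,0],
  [0,0,0,0],
  [0,0,0,0],
], jaw=-0.5, newtons=30)

```text
t: 6.0
tcp_pos: [612.3, -7.5, 87.3]
eef_rot: [0.187, 0.982, 0.0, 0.001]
force: [-0.5, 0.9, 0.2]
width: 27.5
grip_force: 0.0
```

move_arm([
  [0,0,0,0],
  [0,0,0,0],
  [0,0,0,0],
])

```text
t: 6.3
tcp_pos: [611.9, -7.5, 86.5]
eef_rot: [0.187, 0.982, 0.0, -0.0]
force: [-0.5, -0.2, -0.2]
width: 22.0
grip_force: 0.0
```

move_arm([
  [0,0,0,0],
], jaw=-1)

```text
t: 6.4
tcp_pos: [611.9, -7.6, 86.5]
eef_rot: [0.187, 0.982, -0.0, -0.0]
force: [-0.8, 0.5, -0.6]
width: 18.8
grip_force: 0.1
```

move_arm([
  [0,0,0,0],
  [0,0,0,0],
])

```text
t: 6.6
tcp_pos: [612.0, -7.6, 86.6]
eef_rot: [0.187, 0.982, 0.0, 0.0]
force: [-0.2, -0.7, -0.5]
width: 5.8
grip_force: 0.0
```

```bash
python3 - <<'E'
from h import *
s,im=snap('wrist','w5.png'); print(s['tcp_pos'],s['width'])
f=lambda n:(255*(cv2.imread('pics/'+n)[170:330,216:416]/255.)**.45).astype(np.uint8)
o=np.hstack([cv2.resize(f(n),(400,320),interpolation=cv2.INTER_CUBIC) for n in('w5.png','w4.png')])
g=np.hstack([cv2.resize(f(n),(400,280),interpolation=cv2.INTER_CUBIC) for n in('w2.png','w1.png')])
cv2.imwrite('pics/m5.png',np.vstack([o,g]))
E
```

```text
[611.96137958  -7.57237618  86.5556722 ] 5.81062211436914
```

View pics/m5.png

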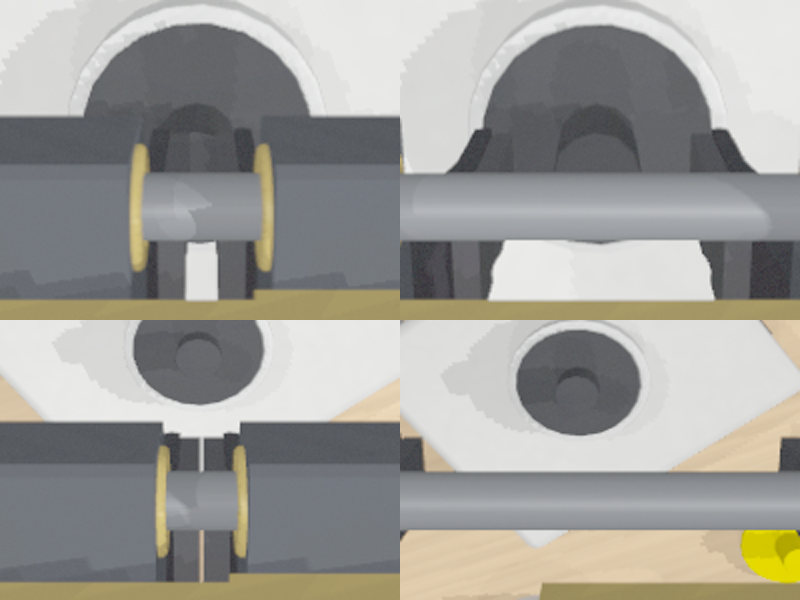

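The shut fingers sit higher than the stated TCP, with their tips near the knob's top, so they slid over it. I open and go lower while watching the force.

move_arm([
  [0,0,0,0],
  [0,0,0,0],
  [0,0,0,0],
  [0,0,0,0],
  [0,0,0.1,0],
  [0,0,0.1,0],
  [0,0,0,0],
], jaw=0)

```text
t: 7.35
tcp_pos: [611.1, -7.6, 75.4]
eef_rot: [0.187, 0.982, -0.0, -0.001]
force: [0.1, -0.4, -0.5]
width: 42.3
grip_force: 0.0
```

move_arm([
  [0,0,0.1,0],
  [0,0,0,0],
])

```text
t: 7.55
tcp_pos: [611.4, -7.6, 70.7]
eef_rot: [0.187, 0.982, -0.0, -0.001]
force: [1.0, -0.3, 0.6]
width: 43.3
grip_force: 0.0
```

move_arm([
  [0,0,0,0],
  [0,0,0,0],
  [0,0,0,0],
  [0,0,0,0],
  [0,0,0,0],
  [0,0,0,0],
], jaw=-1, newtons=25)

```text
t: 8.15
tcp_pos: [612.1, -7.6, 71.8]
eef_rot: [0.187, 0.982, 0.0, 0.0]
force: [-0.9, 0.6, 0.8]
width: 20.8
grip_force: 25.0
```

Gripped (25 N). Lifting and carrying it to the tray.

move_arm([
  [0,0,-0.2,0],
  [0,0,-0.5,0],
  [0,0,-0.8,0],
  [0,0,-0.8,0],
  [0,0,-0.3,0],
  [0.2,0.2,0,0],
  [0.5,0.5,0,0],
])

```text
t: 8.85
tcp_pos: [591.9, 35.1, 200.7]
eef_rot: [0.19, 0.982, -0.001, 0.0]
force: [0.7, -0.3, -0.7]
width: 20.9
grip_force: 25.0
```

move_arm([
  [0.63,0.63,0,0],
  [0.63,0.63,0,0],
  [0.63,0.63,0,0],
  [0.63,0.63,0,0],
  [0.63,0.63,0,0],
  [0.63,0.63,0,0],
  [0.6,0.6,0,0],
  [0.4,0.4,0,0],
  [0.1,0.1,0,0],
  [0,0,0,0],
])

```text
t: 9.85
tcp_pos: [452.6, 355.2, 199.7]
eef_rot: [0.185, 0.983, -0.001, -0.001]
force: [1.6, -0.6, -1.2]
width: 20.7
grip_force: 25.0
```

```bash
python3 - <<'E'
from h import *
im=cv2.imread('pics/top0.png')[215:295,160:235].astype(int)
m=((im.max(2)-im.min(2))<30).astype(np.uint8)
cs,_=cv2.findContours(m,cv2.RETR_EXTERNAL,cv2.CHAIN_APPROX_NONE); c=np.vstack([k for k in cs if cv2.contourArea(k)>200])
r=cv2.minAreaRect(c); print(r, ray('top',r[0][0]+160,r[0][1]+215,15))
s,_=snap('top','top6.png'); s,w=snap('wrist','w6.png'); print(s['tcp_pos'],s['width'],s['grip_force'],s['force'],s['qpos'])
# port now: collar and hole
P=proj('top',[611,-8,80.5]); print(P)
E
```

```text
((36.03669738769531, 39.28899002075195), (45.66242218017578, 46.21928405761719), 9.865806579589844) [452.51181912 362.46163252  15.        ]
[454.12742056 353.4258835  200.12995304] 20.6197633843685 24.99968022108078 [ 1.41293228 -0.6688106   0.22541005] [-0.88807528  0.16186341  0.20240998  1.64478092 -0.03229416  1.34089817
  0.51476465]
[325.66655084 199.35196014]
```

move_arm([
  [0.08,0.16,0.4,0],
  [0,0,0.8,0],
  [0,0,0.8,0],
  [0,0,0.8,0],
  [0,0,0.6,0],
  [0,0,0.3,0],
  [0,0,0.15,0],
  [0,0,0,0],
])

```text
t: 10.75
tcp_pos: [454.6, 362.5, 9.1]
eef_rot: [0.187, 0.982, -0.0, 0.0]
force: [-0.8, -0.6, 0.2]
width: 21.3
grip_force: 25.0
```

move_arm([
  [0,0,0.03,0],
  [0,0,0.02,0],
  [0,0,0,0],
])

```text
t: 11.05
tcp_pos: [454.6, 363.8, 7.7]
eef_rot: [0.187, 0.982, 0.001, 0.001]
force: [0.9, -0.2, -0.3]
width: 20.8
grip_force: 25.0
```

move_arm([
  [0,0,0.05,0],
  [0,0,0.03,0],
  [0,0,0,0],
])

```text
t: 11.35
tcp_pos: [453.8, 363.1, 2.3]
eef_rot: [0.187, 0.982, -0.0, -0.0]
force: [0.6, 0.7, -0.6]
width: 21.2
grip_force: 25.0
```

move_arm([
  [0,0,0.04,0],
  [0,0,0,0],
  [0,0,0,0],
])

```text
t: 11.65
tcp_pos: [454.2, 363.4, 1.2]
eef_rot: [0.187, 0.982, 0.0, 0.0]
force: [-1.2, -0.8, 4.5]
width: 20.8
grip_force: 25.0
```

move_arm([
  [0,0,0,0],
  [0,0,0,0],
  [0,0,0,0],
  [0,0,0,0],
  [0,0,-0.3,0],
  [0,0,-0.8,0],
  [0,0,-0.9,0],
  [0,0,-0.9,0],
  [0,0,-0.9,0],
  [0,0,-0.9,0],
], jaw=0)

```text
t: 12.65
tcp_pos: [453.9, 363.0, 238.9]
eef_rot: [0.187, 0.982, 0.001, 0.0]
force: [-0.1, 0.9, 0.6]
width: 43.7
grip_force: 0.0
```

```bash
python3 - <<'E'
from h import *
s,w=snap('wrist','w7.png'); print(s['tcp_pos'],s['width'])
_,t=snap('top','top7.png')
# cap in tray
d=(w.max(2)<60).astype(np.uint8); p=proj('wrist',[454,363,14],s); print('cap expected',p)
c=[k for k in cv2.findContours(d,cv2.RETR_EXTERNAL,cv2.CHAIN_APPROX_NONE)[0] if cv2.pointPolygonTest(k,tuple(map(float,p)),False)>=0]
for k in c: print(cv2.fitEllipse(k), ray('wrist',*cv2.fitEllipse(k)[0],14,s))
# lamp in top view
print([ (proj('top',[x,y,62]).round(1)) for x,y in[(456,-244)]])
E
```

```text
[453.93073705 362.97110152 238.88194014] 43.70169353599568
cap expected [315.51533517 176.06207955]
((316.1976318359375, 175.8951873779297), (52.5996208190918, 53.67757797241211), 101.75102233886719) [454.11132772 363.82341832  14.        ]
[array([409.2, 256.9])]
```

move_arm([
  [-0.3,-0.3,0,0],
  [-0.65,-0.65,0,0],
  [-0.65,-0.65,0,0],
  [-0.65,-0.65,0,0],
  [-0.65,-0.65,0,0],
  [-0.65,-0.65,0,0],
  [-0.65,-0.65,0,0],
  [-0.65,-0.65,0,0],
  [-0.6,-0.6,0,0],
  [-0.2,-0.25,0,0],
])

```text
t: 13.75
tcp_pos: [613.0, -11.9, 236.3]
eef_rot: [0.19, 0.982, -0.001, 0.001]
force: [-0.3, 0.2, 0.1]
width: 43.4
grip_force: 0.0
```

move_arm([
  [0,0,0,0],
  [0,0,0,0],
  [0,0,0,0],
])

```text
t: 14.05
tcp_pos: [611.9, -3.0, 235.7]
eef_rot: [0.185, 0.983, 0.001, -0.0]
force: [-0.1, 0.7, -1.4]
width: 43.7
grip_force: 0.0
```

```bash
python3 - <<'E'
from h import *
s,w=snap('wrist','w8.png'); print(s['tcp_pos'],proj('wrist',[611,-7,80.5],s))
_,t=snap('top','top8.png')
a=cv2.cvtColor(w,cv2.COLOR_RGB2BGR); p=proj('wrist',[611,-7,80.5],s).astype(int)
c=cv2.resize(a[p[1]-60:p[1]+60,p[0]-60:p[0]+60],(480,480),interpolation=cv2.INTER_CUBIC)
l=cv2.resize(cv2.cvtColor(t,cv2.COLOR_RGB2BGR)[237:277,389:429],(300,300),interpolation=cv2.INTER_CUBIC)
o=np.zeros((480,800,3),np.uint8); o[:,:480]=c; o[:300,490:790]=l; cv2.imwrite('pics/m8.png',o); print(p)
E
```

```text
[611.88788492  -2.9689008  235.67660646] [311.37520085 187.96135061]
[311 187]
```

View pics/m8.png

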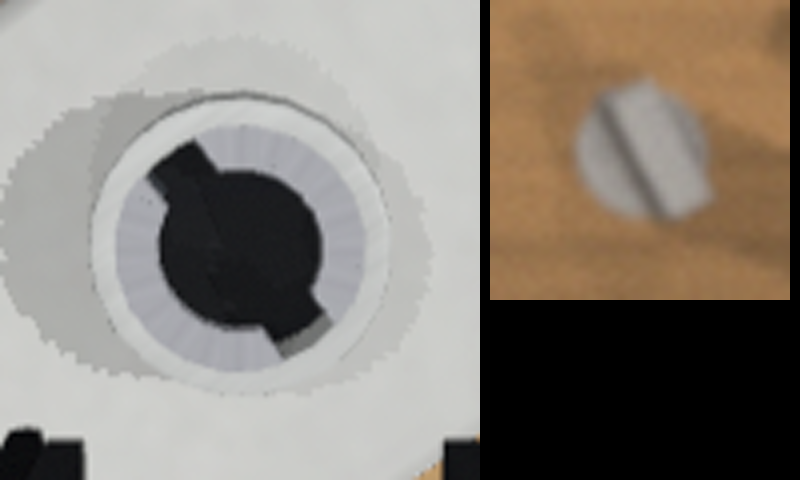

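The port is open, with slots running from crop (172,160) to (306,338) and the hole centre at (241,249). The lamp bar in the top crop is centred at (658,146), running from (626,85) to (690,206).

```bash
python3 - <<'E'
from h import *
from math import atan2,degrees
s=manip.get_state(); im=cv2.imread('pics/w8.png')
f=lambda x,y: ray('wrist',x/4+251,y/4+127,80.5,s)
A,B,C=f(172,160),f(306,338),f(241,249); d=B-A
print('port',A.round(1),B.round(1),C.round(1),'ang',degrees(atan2(d[1],d[0])),np.linalg.norm(d))
# collar ellipse for centre
g=lambda x,y,z: ray('top',389+(x-490)/7.5,237+y/7.5,z)
a,b=g(626,85,62),g(690,206,62); d=b-a
print('lamp',g(658,146,62).round(1),g(643,150,24).round(1),'ang',degrees(atan2(d[1],d[0])),np.linalg.norm(d))
Rt=R.from_quat(s['eef_rot']).as_matrix(); print(Rt.round(3),s['qpos'])
E
```

```text
port [585.5 -15.5  80.5] [639.4  -1.1  80.5] [612.2  -8.   80.5] ang 14.988389996475844 55.76526659377792
lamp [ 457.3 -250.3   62. ] [ 456.6 -251.7   24. ] ang -151.97130674224465 50.219264491430266
[[-0.931  0.364 -0.   ]
 [ 0.364  0.931  0.001]
 [ 0.     0.001 -1.   ]] [-0.44624957  0.23665122  0.49241362  1.51215174 -0.11327121  1.42104178
  1.2496661 ]
```

move_arm([
  [0.1,-0.5,0,0],
  [0.16,-0.82,0,0],
  [0.16,-0.82,0,0],
  [0.16,-0.82,0,0],
  [0.16,-0.82,0,0],
  [0.16,-0.82,0,0],
  [0.16,-0.82,0,0],
  [0.04,-0.3,0,0],
  [0,0,0,0.1],
  [0,0,0,0.19],
], jaw=1)

```text
t: 15.15
tcp_pos: [456.5, -250.6, 235.8]
eef_rot: [0.299, 0.954, 0.001, 0.0]
force: [0.6, -0.3, 0.3]
width: 86.8
grip_force: 0.0
```

move_arm([
  [0,0,0,0.19],
  [0,0,0,0.19],
  [0,0,0,0.19],
  [0,0,0,0.19],
  [0,0,0,0.19],
  [0,0,0,0.19],
  [0,0,0,0.19],
  [0,0,0,0.19],
  [0,0,0,0.19],
  [0,0,0,0.19],
])

```text
t: 16.15
tcp_pos: [457.0, -249.7, 235.6]
eef_rot: [0.867, 0.498, 0.0, -0.0]
force: [0.8, -0.2, -0.1]
width: 87.0
grip_force: 0.0
```

move_arm([
  [0,0,0,0.19],
  [0,0,0,0.19],
  [0,0,0,0.19],
  [0,0,0,0.1],
  [0,0,0,0],
  [0,0,0,0],
])

```text
t: 16.75
tcp_pos: [456.6, -250.4, 235.6]
eef_rot: [0.966, 0.259, 0.0, -0.0]
force: [-0.7, -0.6, -0.2]
width: 87.1
grip_force: 0.0
```

```bash
python3 - <<'E'
from h import *
s,w=snap('wrist','w9.png'); print(s['tcp_pos'],s['qpos'],s['width'],R.from_quat(s['eef_rot']).as_matrix().round(3))
p=proj('wrist',[457,-250.5,62],s); print(p); x,y=p.astype(int)
c=cv2.resize(cv2.cvtColor(w,cv2.COLOR_RGB2BGR)[y-50:y+50,x-60:x+60],(720,600),interpolation=cv2.INTER_CUBIC); cv2.imwrite('pics/m9.png',c)
E
```

```text
[ 456.63458136 -250.38293606  235.57903117] [-0.23522402  0.01385094  0.69967702  1.73371381 -0.00947275  1.39723347
 -0.58140106] 87.12082698337692 [[ 0.866  0.5    0.   ]
 [ 0.5   -0.866  0.   ]
 [ 0.    -0.    -1.   ]]
[317.49175738 183.40462561]
```

View pics/m9.png

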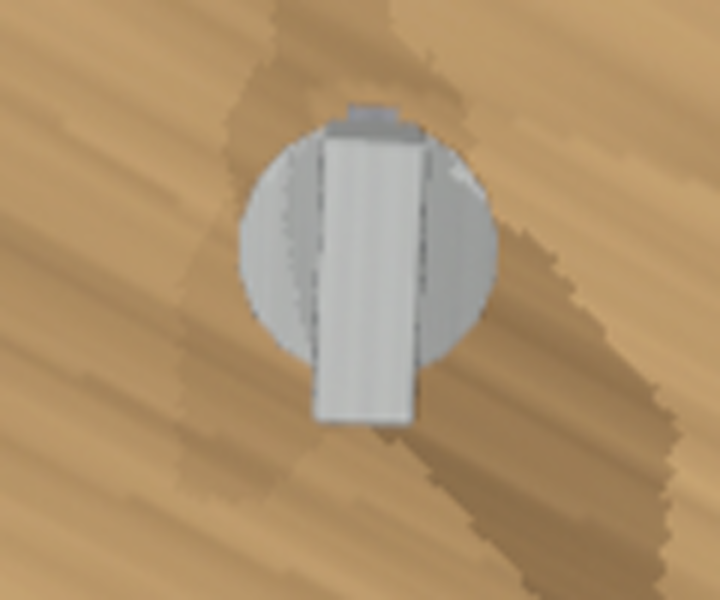

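Close view: the bar grip is centred at crop (369,280), tilted 2.4° from the tool x axis, with a lug visible at the top edge.

```bash
python3 - <<'E'
from h import *
s=manip.get_state()
P=ray('wrist',257+369.3/6,133+280.5/6,62,s); Q=ray('wrist',257+368.5/6,133+250/6,24,s)
Rt=R.from_quat(s['eef_rot']).as_matrix(); print(P,Q,Rt.T@(P-s['tcp_pos']),Rt.T@(Q-s['tcp_pos']))
E
```

```text
[ 460.74597001 -249.77538381   62.        ] [ 460.28285181 -250.08185495   24.        ] [  4.04196478   1.41020351 173.56404257] [  3.47750864   1.44959999 211.56388783]
```

move_arm([
  [0.08,0.03,0.4,0.053],
  [0,0,0.8,0],
  [0,0,0.8,0],
  [0,0,0.8,0],
  [0,0,0.8,0],
  [0,0,0.4,0],
  [0,0,0.3,0],
  [0,0,0.15,0],
  [0,0,0.1,0],
  [0,0,0,0],
])

```text
t: 17.8
tcp_pos: [460.8, -250.8, 8.4]
eef_rot: [0.972, 0.237, 0.0, 0.0]
force: [-0.0, -0.0, -0.3]
width: 87.0
grip_force: 0.0
```

move_arm([
  [0,0,0,0],
  [0,0,0,0],
  [0,0,0,0],
  [0,0,0,0],
  [0,0,0,0],
  [0,0,0,0],
  [0,0,0,0],
  [0,0,0,0],
  [0,0,0,0],
  [0,0,0,0],
], jaw=-1, newtons=30)

```text
t: 18.8
tcp_pos: [460.3, -250.7, 8.0]
eef_rot: [0.972, 0.237, -0.0, -0.0]
force: [0.2, 0.5, -0.0]
width: 17.9
grip_force: 30.0
```

move_arm([
  [0,0,0,0],
  [0,0,0,0],
  [0,0,0,0],
])

```text
t: 19.1
tcp_pos: [460.3, -250.7, 8.0]
eef_rot: [0.972, 0.237, 0.0, -0.0]
force: [0.5, -0.2, -0.4]
width: 17.9
grip_force: 30.0
```

move_arm([
  [0,0,-0.2,0],
  [0,0,-0.6,0],
  [0,0,-0.8,0],
  [0,0,-0.8,0],
  [0,0,-0.6,0],
  [0.4,-0.24,0,0],
  [0.7,-0.415,0,0],
  [0.7,-0.415,0,0],
  [0.7,-0.415,0,0],
  [0.7,-0.415,0,0],
])

```text
t: 20.1
tcp_pos: [559.2, -91.5, 158.8]
eef_rot: [0.972, 0.236, 0.0, -0.0]
force: [0.1, -0.0, -1.4]
width: 17.9
grip_force: 30.0
```

move_arm([
  [0.7,-0.415,0,0],
  [0.7,-0.415,0,0],
  [0.33,-0.18,0,0],
  [0,0,0,0.14],
  [0,0,0,0.136],
  [0,0,0,0],
  [0,0,0,0],
  [0,0,0,0],
])

```text
t: 20.9
tcp_pos: [612.1, -8.7, 158.3]
eef_rot: [0.991, 0.131, 0.0, -0.0]
force: [0.3, -0.2, -2.7]
width: 17.6
grip_force: 30.0
```

```bash
cat > rel.py <<'E'
from h import *
s=manip.get_state(); Rt=R.from_quat(s['eef_rot']).as_matrix()
print(s['tcp_pos'],s['width'],s['force'],s['ft_torque'],'yaw',np.degrees(np.arctan2(Rt[1,0],Rt[0,0])),'q7',s['qpos'][6])
print('tool shift mm',(Rt.T@(np.array([612.2,-8,69.5])-s['tcp_pos'])).round(2))
E
python3 rel.py
```

```text
[612.13315614  -8.67315938 158.3391128 ] 17.577698324772843 [ 0.25171313 -0.2375984  -2.6619808 ] [-2.93682049e-02  1.66133219e-01  8.46340687e-05] yaw 15.019828016089562 q7 -1.2121705716034892
tool shift mm [ 0.22 -0.63 88.84]
```

move_arm([
  [-0.01,-0.012,0.3,0],
  [0,0,0.6,0],
  [0,0,0.35,0],
  [0,0,0.1,0],
  [0,0,0.1,0],
  [0,0,0.06,0],
  [0,0,0,0],
])

```text
t: 21.6
tcp_pos: [612.0, -7.7, 82.9]
eef_rot: [0.991, 0.13, 0.0, -0.0]
force: [-0.4, 0.4, -0.8]
width: 17.7
grip_force: 30.0
```

move_arm([
  [0,0,0.06,0],
  [0,0,0.06,0],
  [0,0,0,0],
])

```text
t: 21.9
tcp_pos: [611.4, -7.6, 76.3]
eef_rot: [0.991, 0.13, -0.0, -0.0]
force: [-0.2, 0.1, -1.9]
width: 17.8
grip_force: 30.0
```

move_arm([
  [0,0,0.06,0],
  [0,0,0.05,0],
  [0,0,0.02,0],
  [0,0,0,0],
  [0,0,0,0],
])

```text
t: 22.4
tcp_pos: [611.7, -7.7, 70.1]
eef_rot: [0.991, 0.13, 0.0, 0.0]
force: [0.7, -0.6, -1.7]
width: 17.6
grip_force: 30.0
```

move_arm([
  [0,0,0.02,0],
  [0,0,0,0],
  [0,0,0,0],
])

```text
t: 22.7
tcp_pos: [611.9, -7.7, 69.5]
eef_rot: [0.991, 0.13, 0.0, -0.0]
force: [-0.6, 0.2, 2.4]
width: 17.5
grip_force: 30.0
```

move_arm([
  [0,0,0.02,0],
  [0,0,0,0],
  [0,0,0,0],
])

```text
t: 23.0
tcp_pos: [611.9, -7.6, 69.5]
eef_rot: [0.991, 0.13, 0.0, -0.0]
force: [-3.3, 0.7, 7.1]
width: 18.3
grip_force: 30.0
```

Fully home (z 69.5, 7 N down). Twisting clockwise.

move_arm([
  [0,0,0,0.15],
  [0,0,0,0.15],
  [0,0,0,0.15],
  [0,0,0,0.15],
  [0,0,0,0.15],
  [0,0,0,0.15],
  [0,0,0,0.15],
  [0,0,0,0.15],
  [0,0,0,0],
])

```text
t: 23.9
tcp_pos: [613.3, -8.7, 69.5]
eef_rot: [0.942, -0.335, 0.002, -0.0]
force: [0.4, -0.8, 5.2]
width: 18.0
grip_force: 30.0
```

```bash
python3 rel.py
```

```text
[613.27246449  -8.67001178  69.51050795] 17.98730959811032 [ 0.35182575 -0.79874511  5.19574472] [-0.39781148  0.19731345 -0.01237727] yaw -39.19916328708796 q7 -2.0614245171279113
tool shift mm [-1.25  0.16  0.01]
```

move_arm([
  [0,0,0,0.07],
  [0,0,0,0.07],
  [0,0,0,0.06],
  [0,0,0,0.05],
  [0,0,0,0],
  [0,0,0,0],
])

```text
t: 24.5
tcp_pos: [612.5, -9.3, 69.5]
eef_rot: [0.906, -0.424, 0.001, 0.0]
force: [-2.2, -2.5, 6.7]
width: 17.8
grip_force: 30.3
```

```bash
python3 rel.py
```

```text
[612.46879855  -9.264837    69.48930549] 17.84046802518587 [-2.23449871 -2.50450046  6.74795309] [-0.55016902  0.66137961  0.66245311] yaw -50.2043752827834 q7 -2.238969341896345
tool shift mm [-1.14 -0.6  -0.01]
```

At the stop (65° turned, 0.66 N m reaction). Letting go and rising.

move_arm([
  [0,0,0,0],
  [0,0,0,0],
  [0,0,0,0],
  [0,0,0,0],
  [0,0,0,0],
  [0,0,-0.3,0],
  [0,0,-0.8,0],
  [0,0,-0.9,0],
  [0,0,-0.9,0],
  [0,0,0,0],
], jaw=0.4)

```text
t: 25.5
tcp_pos: [615.8, -8.7, 221.3]
eef_rot: [0.905, -0.425, 0.006, -0.003]
force: [0.3, -1.0, -1.1]
width: 60.6
grip_force: 0.0
```

move_arm([
  [0,0,0,0],
  [0,0,0,0],
  [0,0,0,0],
])

```text
t: 25.8
tcp_pos: [610.7, -7.6, 211.7]
eef_rot: [0.905, -0.425, -0.001, 0.001]
force: [-0.2, 0.7, -0.4]
width: 60.6
grip_force: 0.0
```

```bash
python3 - <<'E'
from h import *
s,w=snap('wrist','w11.png'); _,t=snap('top','top11.png'); print(s['tcp_pos'],s['width'])
x,y=proj('wrist',[612,-8,123],s).astype(int); print(x,y)
o=np.zeros((400,760,3),np.uint8)
o[:,:400]=cv2.resize(cv2.cvtColor(w,4)[y-60:y+60,x-60:x+60],(400,400)); 
o[:,410:750]=cv2.resize(cv2.cvtColor(t,4)[215:295,163:231],(340,400),interpolation=cv2.INTER_CUBIC)
cv2.imwrite('pics/m11.png',o)
E
```

```text
[610.7234502   -7.56777781 211.74773012] 60.601157399469656
315 199
```

View pics/m11.png

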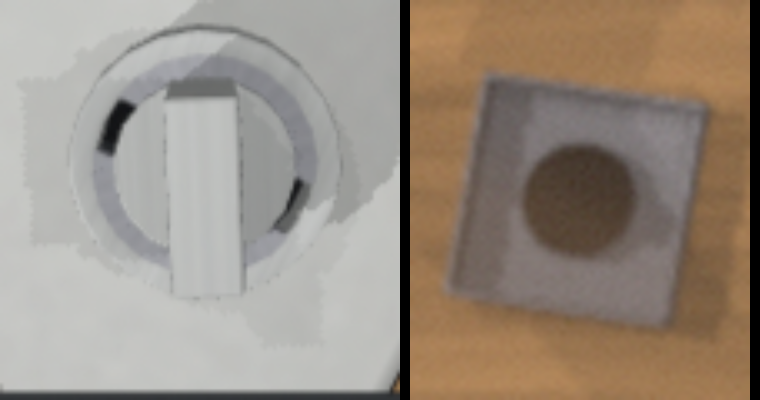

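The lamp is seated and centred, with its bar at (203,190) turned about 63° from the slot ends at (117,127) and (292,207). The cap lies flat in the tray at (580,200). Handing in.

```bash
python3 -c "
from h import *
print(workorder.hand_in())"
```

```text
the job is handed in; nothing more can be done
None
```

The dust cap is lying flat, knob up, in the steel tray, the lamp module is fully home in the port and twisted about 63° clockwise to its stop, and the job was handed in at about 26 s with nothing held; the hand-in call returned no verdict.

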